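Turn the fastener carousel to the bolt jar and hold it

TASK

Turn the jar carousel until the jar with the hex bolt standing on its lid is at the front, in line with the tongue of the base, and hold the turntable still there so that I can stick a new label on that jar. Finish while still holding the carousel firmly with the fingers (by its plate or any of its jars): do not let go. Leave the wrench, the can and the bin where they are.

Things in the scene. Friction and masses are not known exactly. Their poses are not given: they have to be found in the camera images.
- base: Fixed black carousel base: disc 170 mm across, 26 mm high. A flat tongue 36 mm wide, 8 mm thick runs out along the base's -x axis to 180 mm from the centre, its end upturned to 22 mm; it marks the front and points roughly towards the robot, up to 60 degrees to either side. Origin on the bench on the turning axis; z up.
- turntable: Round grey plate, 250 mm across, 15 mm thick, top 45 mm above the bench. Turns about the vertical axis of the base either way, no stops or detents; stays where left (bearing friction 0.08 N m, about 1 N at a jar). Hub 32 mm wide, 12 mm high. Carries five fixed jars 72 degrees apart. Origin at the centre of its underside; the bolt jar lies on its -x axis.
- bolt_jar_foot (a point): The marked one of five identical closed round jars fixed on the plate, axes 90 mm from the turning axis, 58 mm free between neighbours: 48 mm in diameter (body and lid), 92 mm high, lid 18 mm high. Its lid carries an upright steel bolt; the other lids carry flat washers, a nut or a key, at most 6 mm high. Cannot be taken out. This point: centre of its underside.
- bolt_jar_lid (a point): Centre of the lid's top of the bolt jar, 137 mm above the bench. The steel hex bolt stands head-up on it: shank 16 mm, head 24 mm across and 10 mm thick, top of the head 26 mm above this point. Lid and jar 48 mm in diameter, going straight down from this point.
- front_place (a point): Where the centre of the bolt jar's lid must be in the end: the point over the tongue's middle line, 90 mm from the turning axis, 137 mm above the bench.
- tongue_tip (a point): Top of the upturned end of the tongue, 180 mm from the turning axis, 22 mm above the bench.
- wrench: Bystander: steel wrench 180 mm long lying on the bench beyond the carousel.
- can: Bystander: metal can 60 mm in diameter, 90 mm high, standing to one side of the carousel. Origin under its centre.
- bin: Bystander: open blue plastic bin, 110 x 90 x 50 mm, standing to the other side. Origin under its centre.

How it is judged:
By the outcome, as a careful person would: the job done as asked, in the order asked, and still so for the second after the job is handed in, while the arm keeps its last pose, push and grip.
It also fails if it takes over 42 s, if anything falls off the work surface, if the arm or the gripper's body presses on something with over 40 N, if the wrist force passes 120 N, or if a joint passes its speed limit or range.

ROBOT

A 7-joint arm with a two-finger parallel gripper is mounted at the origin on the work surface. World frame = base frame: x ahead of the robot, y to its left, z up, the work surface at z = 0. Lengths are in mm, angles in rad, forces in N, time in s.
With the tool pointing down it reaches from about 350 to 900 mm from the base axis. Payload 8.1 kg.
Tool frame: the origin (TCP) lies midway between the tips of the shut fingers; the grasp point (between the pads) lies 19 mm behind it (r.grip_depth is the distance from the TCP to the grasp point, in mm); z points along the fingers, y is the direction in which the jaws open and shut (so a half turn about z gives the same grasp; the last joint's range is limited). The gripper opens to 92 mm and grips with 3 to 60 N. Pads are 19 mm wide; open, the fingers measure 130 mm over their backs; the gripper's body (75 mm by 190 mm) begins 47 mm behind the grasp point.
Start: joints at [-1.36, 0.434, 0.025, 1.573, -0.012, 1.134, -0.075], TCP at [192.949, 594.485, 226.742] pointing down, gripper open.
Joint ranges: [-2.62, 2.62], [-0.44, 2.09], [-1.27, 1.32], [0.08, 2.57], [-1.32, 4.46], [0.12, 2], [-2.74, 2.74]. Speed limits (rad/s): [2.22, 2.22, 3.01, 3.01, 3.14, 3.14, 3.14].

INTERFACE

Orientations are given as a rotation vector (axis times angle).
In Python, from plant import r gives the robot as it stands.
- The arm moves only by the tool carry_out, never from a script. Its arguments are lists of equal length, an entry for each row: "fingers": the opening, from 0 (shut) to 1 (fully open); "dp": the shift along the tool's x, y, z in cm, a list of three; "roll": the turn about the tool's z in rad. In form: {"fingers": [fingers, ...], "dp": [[tx, ty, tz], ...], "roll": [roll, ...]}. A call has 1 to 20 rows; each row is the pose to reach, as a shift and turn from the pose measured when the call began, along the tool's axes at that moment; what a row does not reach only later rows make up. A row lasts 1/8 s, in which the tool goes at most 62.5 mm and 10.7 degrees, less where a joint would pass 70% of its speed; a pose out of reach is approached as far as the arm can. A call with a gripper value outside its range is refused whole. The fingers move at their own pace and stop on an object; "squeeze" is the grip in N (left out, the last holds). Time passes only in rows, so rows that repeat a pose let the fingers close. It gives the time, the measured TCP pose, the force and the opening at its end, in the units of the state.
- r.observe(): the state, without advancing time (a new reading comes with each control period).
- r.get_image(name): name is "side" or "top" or "wrist"; returns a dict with "img" (384x512x3 uint8, red, green, blue), "K" (3x3 intrinsics, pixels), "R" (3x3) and "t" (3): a world point X has camera coordinates R X + t. Camera axes: x right, y down, z forward; pixel columns grow to the right and rows downward; lengths in mm; the calibration is good to about 2 mm. A picture is of the moment at which its call begins. There is no depth.
- r.hand_in(): hands the job in, once; it reports no verdict.
The state is a dict: "t": time; "qpos": joint angles; "dq": joint speeds; "effort": joint torques, N m; "tool_pos": TCP position; "eef_rot": TCP orientation; "ft_force": force on the tool from outside, world axes, zero at the start; "ft_torque": the same for the moment, N m; "grip_width": finger opening in mm.
Only numpy, scipy, OpenCV 4.12 (cv2) and the standard library are available. Lean on these libraries where they do the work, as an engineer would, in place of code of your own. Each camera call takes 0.05 s, during which the arm holds its last target.

## Working session

There is one attempt and no reset: what is moved stays moved. The work goes in short steps, Python scripts to look and compute and a tool call to move; the robot and the scene stay as the last step left them, time stands still between calls to the robot, and variables do not carry over. Pictures are saved under pics/ and viewed, and the job is handed in when it is done.

Besides the shell and the picture viewer there is one more tool, called after "Call:" by a JSON object that holds its "method" and its "body". carry_out: Moves the arm, as the interface text tells. Its arguments: {"type":"object","properties":{"fingers":{"type":"array"},"dp":{"type":"array"},"roll":{"type":"array"},"squeeze":{"type":"number"}},"required":["fingers","dp","roll"]}

```bash
mkdir -p pics
cat > h.py <<'E'
from plant import r
import numpy as np, cv2
def snap(n,f):
    d=r.get_image(n); cv2.imwrite('pics/'+f,d['img'][:,:,::-1]); np.savez('pics/'+f+'.npz',K=d['K'],R=d['R'],t=d['t']); return d
def px(f,u,v,z):
    d=np.load('pics/'+f+'.npz'); R,t=d['R'],d['t'].ravel()
    c=-R.T@t; ray=R.T@np.linalg.inv(d['K'])@np.array([u,v,1.]); return c+ray*(z-c[2])/ray[2]
def proj(f,X):
    d=np.load('pics/'+f+'.npz'); p=d['K']@(d['R']@np.array(X,float)+d['t'].ravel()); return p[:2]/p[2]
E
python3 - <<'E'
from h import *
snap('top','top0.png');snap('side','side0.png')
o=r.observe();print(o)
E
```

```text
{'t': 0.1, 'qpos': array([-1.35958859,  0.43516059,  0.02497443,  1.57397425, -0.01159978,
        1.13396956, -0.07510785]), 'dq': array([ 0.00011092, -0.00060479, -0.00019845, -0.00183187,  0.00061286,
       -0.00188016, -0.00054932]), 'effort': array([ 2.68419535e-03, -6.69120669e+01,  9.87460390e-01, -3.15144753e+01,
       -6.05998817e-02,  3.74478532e-02,  6.91098489e-05]), 'tool_pos': array([192.84226787, 594.05150529, 226.03124107]), 'eef_rot': array([-4.91014427e-01, -3.10289374e+00,  2.14235493e-03]), 'ft_force': array([ 0.10228957,  0.30052241, -0.47218671]), 'ft_torque': array([ 0.00928993, -0.00913858,  0.01752429]), 'grip_width': 91.78465485043802}
```

View pics/top0.png

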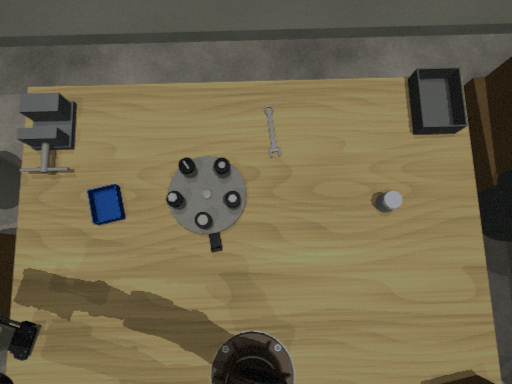

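View pics/side0.png

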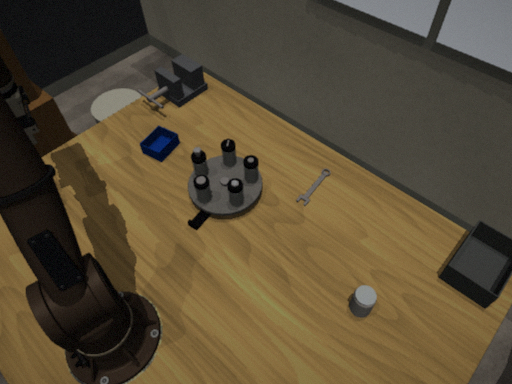

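Run:
```python
from h import *
a=cv2.imread('pics/top0.png')[145:260,150:265];b=cv2.imread('pics/side0.png')[130:235,175:275]
cv2.imwrite('pics/c1.png',cv2.resize(a,None,fx=5,fy=5,interpolation=2))
cv2.imwrite('pics/c2.png',cv2.resize(b,None,fx=5.5,fy=5.5,interpolation=2))
```

```text
(no output)
```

View pics/c1.png

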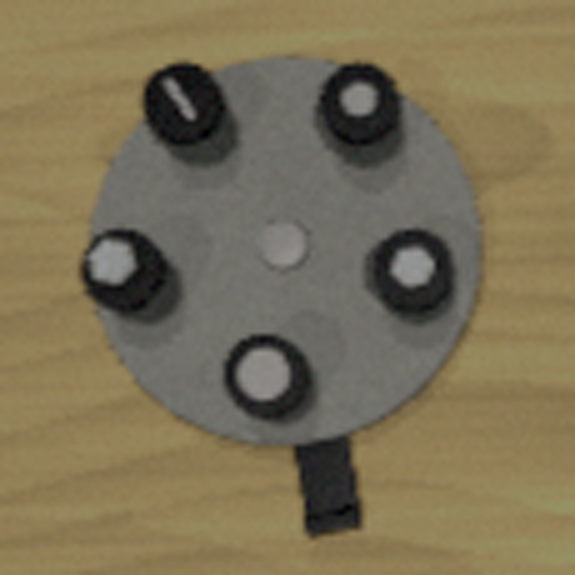

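View pics/c2.png

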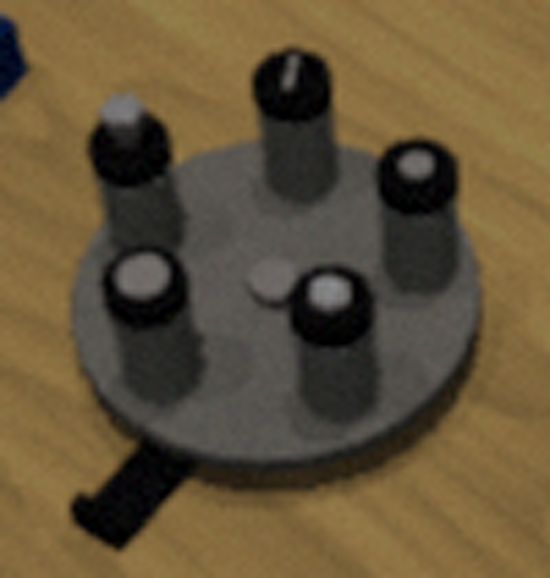

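The bolt jar is the left one in the top view, at about (174,198). The side view agrees: its bolt stands up at (197,150). Next I measure the centre, the tongue and the jars.

Run:
```python
from h import *
def q(u,v): return 150+(u+.5)/5-.5,145+(v+.5)/5-.5
hub=px('top0.png',*q(284,243),57);print('hub',hub)
P=dict(bolt=(122,270),key=(184,103),nut=(360,103),rgt=(412,270),frt=(265,375))
for k,(u,v) in P.items():
    X=px('top0.png',*q(u,v),137);d=X-hub;print(k,X.round(1),np.hypot(*d[:2]).round(1),np.degrees(np.arctan2(d[1],d[0])).round(1))
X=px('top0.png',*q(112,260),163);print('bolthead',X)
for z,u,v in((22,332,512),(22,333,528),(8,325,470),(8,350,445),(8,297,450),(22,306,520),(22,360,513)):
    X=px('top0.png',*q(u,v),z);d=X-hub;print('tongue',X.round(1),np.hypot(*d[:2]).round(1),np.degrees(np.arctan2(d[1],d[0])).round(1))
d=np.load('pics/top0.png.npz');print('cam',-d['R'].T@d['t'].ravel())
print(cv2.Rodrigues(r.observe()['eef_rot'])[0])
# side
def s(u,v): return 175+(u+.5)/5.5-.5,130+(v+.5)/5.5-.5
print('side hub',px('side0.png',*s(273,272),57));print('side bolthead',px('side0.png',*s(122,108),163), 'tip',px('side0.png',*s(95,520),22))
```

```text
hub [548.77794287 128.12655721  57.        ]
bolt [522.  214.4 137. ] 90.3 107.3
key [621.  178.3 137. ] 88.0 34.8
nut [618.2  74.  137. ] 88.0 -38.0
rgt [517.3  45.2 137. ] 88.7 -110.7
frt [458.3 131.3 137. ] 90.5 178.0
bolthead [523.8234043  215.28438444 163.        ]
tongue [382.8 103.   22. ] 167.9 -171.4
tongue [372.8 102.5  22. ] 177.8 -171.7
tongue [409.8 108.3   8. ] 140.4 -171.9
tongue [425.2  92.2   8. ] 128.7 -163.8
tongue [423.  126.1   8. ] 125.8 -179.1
tongue [378.2 119.4  22. ] 170.8 -177.1
tongue [381.7  85.5  22. ] 172.4 -165.7
cam [ 340.26677378   -2.71438152 1298.79951407]
[[-9.51141153e-01  3.08756243e-01 -3.00438310e-04]
 [ 3.08756363e-01  9.51140227e-01 -1.33333226e-03]
 [-1.25915696e-04 -1.36094942e-03 -9.99999066e-01]]
side hub [552.02533448 131.28888327  57.        ]
side bolthead [524.87294495 215.47440386 163.        ] tip [373.08665832  98.83203456  22.        ]
```

Call:
{"method": "carry_out", "body": {"fingers": [1,1,1,1,1,1,1,1,1,1,1,1,1,1,1,1,1,1], "dp": [[-2,-1,-2],[-5,-2.5,-3],[-9,-4.4,-3],[-13,-6.4,-3],[-17,-8.3,-3],[-21,-10.3,-3],[-25,-12.2,-3],[-29,-14.2,-3],[-33,-16.1,-3],[-37,-18.1,-3],[-41,-20,-3],[-45,-22,-3],[-48,-23.5,-3],[-51,-25,-3],[-53,-25.9,-3],[-53.6,-26.2,-3],[-53.6,-26.2,-3],[-53.6,-26.2,-3]], "roll": [0.1,0.25,0.4,0.55,0.7,0.85,1.0,1.15,1.3,1.45,1.6,1.75,1.9,2.05,2.15,2.22,2.22,2.22]}}

```text
t: 2.35
tool_pos: [621.3, 180.0, 256.2]
eef_rot: [2.996, 0.943, -0.002]
ft_force: [0.4, 0.2, 0.5]
grip_width: 91.8
```

Run:
```python
from h import *
snap('wrist','w1.png')
o=r.observe();print(o['t'],o['qpos'],o['tool_pos'],o['ft_force']);print(cv2.Rodrigues(o['eef_rot'])[0])
C=np.array([548,128.5]);J=C+90*np.array([np.cos(np.radians(34.4)),np.sin(np.radians(34.4))])
for z,p in((137,J),(45,J),(57,C)): print(proj('w1.png',[*p,z]))
```

```text
2.4 [-0.78603489  0.50236392  0.66232247  1.50923975 -0.31739218  1.24068617
 -1.04087046] [621.28136793 180.11225601 256.29319855] [ 0.29980909 -0.43619651  0.49801604]
[[ 8.19649899e-01  5.72864094e-01 -8.78938006e-04]
 [ 5.72863203e-01 -8.19650282e-01 -1.08001875e-03]
 [-1.33912575e-03  3.81726019e-04 -9.99999031e-01]]
[256.66979528 180.46497403]
[256.34423226 157.3118374 ]
[255.61795146 233.88170821]
```

View pics/w1.png

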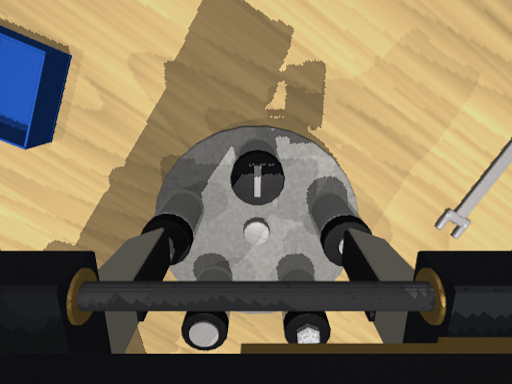

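Call:
{"method": "carry_out", "body": {"fingers": [1,1,1,1,1,1,1,1,0.4,0.4,0.4,0.4,0.4,0.4], "dp": [[0,0.1,2],[0,0.1,5],[0,0.1,8],[0,0.1,11],[0,0.1,13.5],[0,0.1,15.2],[0,0.1,15.8],[0,0.1,15.8],[0,0.1,15.8],[0,0.1,15.8],[0,0.1,15.8],[0,0.1,15.8],[0,0.1,15.8],[0,0.1,15.8]], "roll": [0,0,0,0,0,0,0,0,0,0,0,0,0,0], "squeeze": 25}}

```text
t: 4.15
tool_pos: [621.8, 179.0, 98.3]
eef_rot: [2.996, 0.943, -0.002]
ft_force: [0.6, -0.7, -0.0]
grip_width: 47.2
```

Run:
```python
from h import *
snap('wrist','w2.png');snap('side','side2.png')
o=r.observe();print(o['t'],o['qpos'],o['tool_pos'],o['ft_force'],o['grip_width'])
a=cv2.imread('pics/w2.png');b=cv2.resize(cv2.imread('pics/side2.png')[90:260,110:310],None,fx=2,fy=2)
cv2.imwrite('pics/m2.png',np.hstack([cv2.resize(a,(400,300)),cv2.resize(b,(353,300))]))
```

```text
4.25 [-0.7343286   0.64709953  0.58094622  1.68717671 -0.42204271  0.93637324
 -0.95220033] [621.86248697 178.99157435  98.35879481] [ 0.34229104 -0.18342036  0.86298776] 47.6402752597239
```

View pics/m2.png

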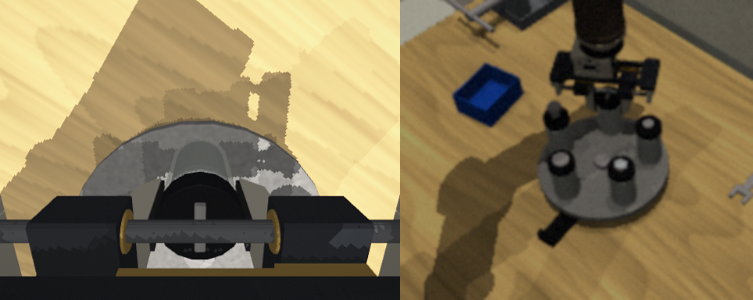

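Call:
{"method": "carry_out", "body": {"fingers": [0.4,0.4,0.4,0.4,0.4,0.4,0.4,0.4,0.4,0.4,0.4,0.4,0.4,0.4], "dp": [[0,-0.31,0],[-0.03,-0.78,0],[-0.11,-1.4,0],[-0.23,-2.01,0],[-0.39,-2.62,0],[-0.59,-3.21,0],[-0.84,-3.78,0],[-1.12,-4.34,0],[-1.44,-4.87,0],[-1.8,-5.39,0],[-2.09,-5.75,0],[-2.19,-5.87,0],[-2.19,-5.87,0],[-2.19,-5.87,0]], "roll": [-0.035,-0.087,-0.157,-0.227,-0.297,-0.367,-0.436,-0.506,-0.576,-0.646,-0.698,-0.716,-0.716,-0.716]}}

```text
t: 6.0
tool_pos: [570.8, 214.5, 98.3]
eef_rot: [2.475, 1.933, -0.001]
ft_force: [5.9, -1.2, -4.5]
grip_width: 47.4
```

Run:
```python
from h import *
snap('top','top3.png')
o=r.observe();print(o['t'],o['qpos'],o['tool_pos'],o['ft_force'],o['grip_width']);M=cv2.Rodrigues(o['eef_rot'])[0];print(M)
d=o['tool_pos'][:2]-[548,128.5];print(np.hypot(*d),np.degrees(np.arctan2(d[1],d[0])),np.degrees(np.arctan2(M[1,0],M[0,0])))
a=cv2.imread('pics/top3.png')[145:260,150:265]
cv2.imwrite('pics/c3.png',cv2.resize(a,None,fx=5,fy=5,interpolation=2))
```

```text
6.05 [-0.71438544  0.55904669  0.39053365  1.77654074 -0.26822159  0.8590294
 -0.44577973] [570.73911699 214.5568789   98.35446144] [ 4.97717078 -1.07484816 -5.34185032] 47.75053823601191
[[ 2.42451255e-01  9.70163583e-01  1.02786307e-04]
 [ 9.70162785e-01 -2.42450916e-01 -1.31285971e-03]
 [-1.24876805e-03  4.18023934e-04 -9.99999133e-01]]
89.01041425991806 75.19881206500304 75.96872815602445
```

View pics/c3.png

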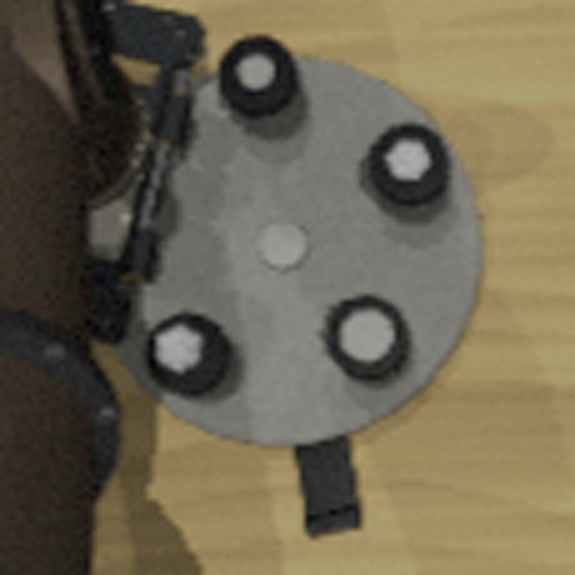

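Run:
```python
from h import *
snap('side','side3.png')
a=cv2.imread('pics/top3.png')[228:258,200:232]
b=cv2.imread('pics/side3.png')[195:235,180:225]
cl=lambda x:cv2.convertScaleAbs(x,alpha=1.6)
cv2.imwrite('pics/z3.png',np.hstack([cv2.resize(cl(a),(384,360),interpolation=2),cv2.resize(cl(b),(405,360),interpolation=2)]))
```

```text
(no output)
```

View pics/z3.png

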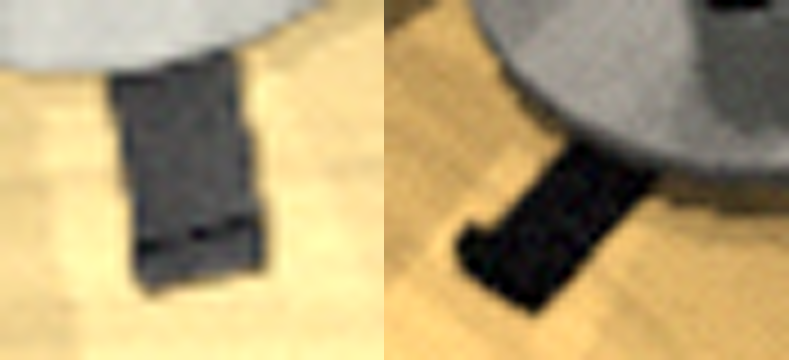

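```bash
cat > fit.py <<'E'
from h import *
from scipy.optimize import least_squares
def run(f,lids,hub,tip,edges):
    # lids: {k: (u,v)}, k index ccw from bolt; all full pixels
    def res(p):
        cx,cy,b,t=p; R=lambda a,rr,s=0:np.array([cx+rr*np.cos(a)-s*np.sin(a),cy+rr*np.sin(a)+s*np.cos(a)])
        e=[]
        for k,uv in lids.items(): e+=list(proj(f,[*R(t+k*2*np.pi/5,90),128])-uv)
        e+=list(proj(f,[cx,cy,57])-np.array(hub))
        for (u,v) ,s in tip+edges:
            X=px(f,u,v,22 if ((u,v),s) in tip else 8);d=X[:2]-[cx,cy]
            lat=-d[0]*np.sin(b)+d[1]*np.cos(b); e.append((lat-s)/3.1)
        return np.array(e)
    s=least_squares(res,[548,128,np.radians(188),np.radians(150)])
    cov=np.linalg.inv(s.jac.T@s.jac)*(s.fun@s.fun)/(len(s.fun)-4)
    print('c',s.x[:2].round(1),'tongue',np.degrees(s.x[2]).round(2),'bolt',np.degrees(s.x[3]).round(2),'diff',np.degrees(s.x[2]-s.x[3]).round(2),'sd',np.degrees(np.sqrt(np.diag(cov)[2:])).round(2));print(s.fun.round(2))
q=lambda u,v:(150+(u+.5)/5-.5,145+(v+.5)/5-.5)
z=lambda u,v:(200+(u+.5)/12-.5,228+(v+.5)/12-.5)
# lateral + = ccw side of tongue direction; direction ~188deg => +lat is towards -y (image right)
tip=[(z(136,245),-18),(z(257,215),18),(z(265,262),18),(z(142,285),-18)]
edges=[(z(110,90),-18),(z(120,158),-18),(z(130,225),-18),(z(238,60),18),(z(248,135),18),(z(257,205),18)]
E
cat > f3.py <<'E'
from fit import *
run('top3.png',{0:q(190,355),1:q(367,338),2:q(409,165),3:q(258,77)},q(284,245),tip,edges)
run('top0.png',{0:q(124,271),1:q(267,376),2:q(412,273),3:q(360,104),4:q(185,104)},q(284,243),tip,edges)
E
python3 f3.py
```

```text
c [548.1 129.2] tongue 188.79 bolt 147.94 diff 40.85 sd [0.23 0.37]
[-0.31  0.1   0.42  0.05  0.14 -0.    0.03  0.02 -0.33 -0.18  0.72 -0.44
 -0.43  0.68  0.26  0.16  0.09 -0.13 -0.35 -0.59]
c [548.2 128.9] tongue 188.71 bolt 106.25 diff 82.45 sd [0.21 0.32]
[-0.15 -0.09 -0.18  0.13  0.45 -0.31  0.26  0.09 -0.17 -0.   -0.26  0.18
  0.72 -0.43 -0.42  0.68  0.24  0.16  0.09 -0.15 -0.36 -0.58]
```

Call:
{"method": "carry_out", "body": {"fingers": [0.4,0.4,0.4,0.4,0.4,0.4,0.4,0.4,0.4,0.4,0.4,0.4,0.4,0.4], "dp": [[0,-0.31,0],[-0.03,-0.78,0],[-0.11,-1.4,0],[-0.23,-2.01,0],[-0.39,-2.62,0],[-0.59,-3.21,0],[-0.84,-3.78,0],[-1.12,-4.34,0],[-1.44,-4.87,0],[-1.8,-5.39,0],[-2.09,-5.75,0],[-2.19,-5.87,0],[-2.19,-5.87,0],[-2.19,-5.87,0]], "roll": [-0.035,-0.087,-0.157,-0.227,-0.297,-0.367,-0.436,-0.506,-0.576,-0.646,-0.698,-0.716,-0.716,-0.716]}}

```text
t: 7.85
tool_pos: [509.0, 207.7, 98.3]
eef_rot: [1.64, 2.678, -0.001]
ft_force: [5.5, -0.0, -8.3]
grip_width: 47.7
```

Run:
```python
from h import *
snap('top','top4.png');snap('side','side4.png');snap('wrist','w4.png')
o=r.observe();print(o['t'],o['qpos'],o['tool_pos'],o['ft_force'],o['grip_width']);M=cv2.Rodrigues(o['eef_rot'])[0];print(M)
d=o['tool_pos'][:2]-[548.1,129];print(np.hypot(*d),np.degrees(np.arctan2(d[1],d[0])),np.degrees(np.arctan2(M[1,0],M[0,0])))
a=cv2.imread('pics/top4.png')[145:260,150:265]
cv2.imwrite('pics/c4.png',cv2.resize(a,None,fx=5,fy=5,interpolation=2))
b=cv2.imread('pics/side4.png')[110:240,155:285]
cv2.imwrite('pics/s4.png',cv2.resize(b,None,fx=4.5,fy=4.5,interpolation=2))
```

```text
8.0 [-0.63076842  0.45882418  0.19715081  1.91662502 -0.12170628  0.77708702
  0.10552081] [509.00255049 207.70511576  98.33000125] [ 6.58209059 -0.87171442 -7.2128704 ] 47.47177062088706
[[-4.54792867e-01  8.90596498e-01  1.15144734e-03]
 [ 8.90595738e-01  4.54794095e-01 -1.24963796e-03]
 [-1.63659464e-03  4.57147666e-04 -9.99998556e-01]]
87.88120279937937 116.41628752822892 117.05164692651091
```

View pics/c4.png

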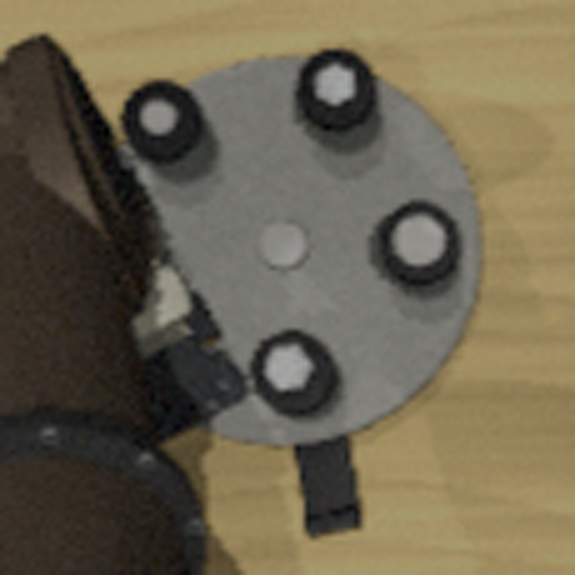

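View pics/s4.png

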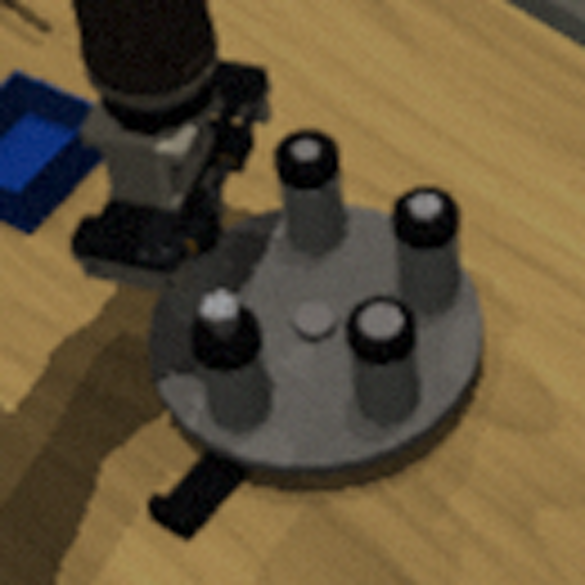

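View pics/w4.png

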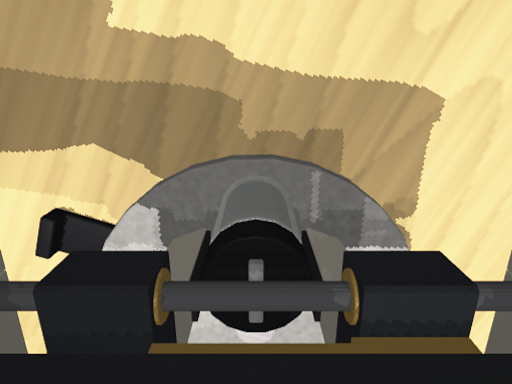

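```bash
cat > f4.py <<'E'
from fit import *
run('top4.png',{0:q(296,374),1:q(418,244),2:q(337,91),3:q(164,123)},q(284,245),tip,edges)
# side: bolt head / tongue check
s=lambda u,v:(155+(u+.5)/4.5-.5,110+(v+.5)/4.5-.5)
h=px('side4.png',*s(313,313),57);b=px('side4.png',*s(217,303),163);print(h,b)
w=px('side4.png',*s(306,151),137);w2=px('side4.png',*s(424,205),137);w3=px('side4.png',*s(381,321),137);print(w,w2,w3)
for p in (b,w,w2,w3): d=p-h; print(np.hypot(*d[:2]),np.degrees(np.arctan2(d[1],d[0])))
# tongue edges side, z=8 & w4 tongue
a=np.radians(188.75);c=np.array([548.1,129.])
for f in('side4.png','w4.png'):
  for sg in(-18,18):
   for rr,zz in((130,8),(165,8),(180,22)):
    X=[*(c+rr*np.array([np.cos(a),np.sin(a)])+sg*np.array([-np.sin(a),np.cos(a)])),zz];u,v=proj(f,X);print(f,sg,rr,(u,v) if f[0]=='w' else ((u-155)*4.5,(v-110)*4.5))
E
python3 f4.py
```

```text
c [547.9 128.9] tongue 188.7 bolt 189.05 diff -0.35 sd [0.24 0.38]
[-0.15  0.11  0.59  0.06  0.06 -0.02 -0.32 -0.05 -0.23 -0.11  0.72 -0.43
 -0.42  0.69  0.24  0.16  0.09 -0.15 -0.36 -0.58]
[551.52844674 131.068968    57.        ] [460.95500135 117.36854636 163.        ]
[614.1826862  192.99898325 137.        ] [633.35636292  91.96947867 137.        ] [537.0336145   40.85527143 137.        ]
91.60376937492111 -171.39846880244184
88.0958597857461 44.666936055841845
90.68945877346627 -25.539674364734587
91.37073498174281 -99.12782531851931
side4.png -18 130 (np.float64(188.15874154397864), np.float64(463.9003018237076))
side4.png -18 165 (np.float64(157.1636620712), np.float64(497.8488473415081))
side4.png -18 180 (np.float64(140.50698303735786), np.float64(502.04853713954503))
side4.png 18 130 (np.float64(227.01269262344908), np.float64(486.77968792747413))
side4.png 18 165 (np.float64(196.24670720502777), np.float64(521.3751400882561))
side4.png 18 180 (np.float64(180.0049311992733), np.float64(525.9661946423145))
w4.png -18 130 (np.float64(111.04084908626946), np.float64(226.22110795709847))
w4.png -18 165 (np.float64(68.08974284781691), np.float64(213.8115447918))
w4.png -18 180 (np.float64(38.532401016650326), np.float64(215.13270607727404))
w4.png 18 130 (np.float64(103.17359421294563), np.float64(263.0052937537947))
w4.png 18 165 (np.float64(61.751394983193194), np.float64(251.51868700019793))
w4.png 18 180 (np.float64(33.02070796584643), np.float64(254.89787305988017))
```

Top view: the bolt jar is at 189.05° and the tongue at 188.7°. Side view: the jar is at about 188.6°. The alignment is within roughly 0.5°, under 1 mm at the jar. I now firm up the grip and check again.

Call:
{"method": "carry_out", "body": {"fingers": [0.4,0.4,0.4,0.4,0.4,0.4], "dp": [[0,0,0],[0,0,0],[0,0,0],[0,0,0],[0,0,0],[0,0,0]], "roll": [0,0,0,0,0,0], "squeeze": 40}}

```text
t: 8.75
tool_pos: [509.1, 207.8, 98.3]
eef_rot: [1.639, 2.678, -0.0]
ft_force: [5.3, 0.2, -5.3]
grip_width: 47.6
```

Run:
```python
from h import *
snap('top','top5.png')
o=r.observe();print(o['t'],o['tool_pos'],o['ft_force'],o['grip_width'],abs(o['dq']).max())
a=cv2.imread('pics/top5.png')
b=cv2.imread('pics/top4.png');print(cv2.phaseCorrelate(b[205:235,190:230,1].astype(float),a[205:235,190:230,1].astype(float)))
cv2.imwrite('pics/c5.png',cv2.resize(a[145:260,150:265],None,fx=5,fy=5,interpolation=2))
```

```text
8.8 [509.14429077 207.72223586  98.29521892] [ 4.81425759 -0.01206884 -6.73247934] 47.464472229468484 0.0016319249143839911
((-0.07282615423842032, 0.011473600053749422), 0.9795352515246835)
```

View pics/c5.png

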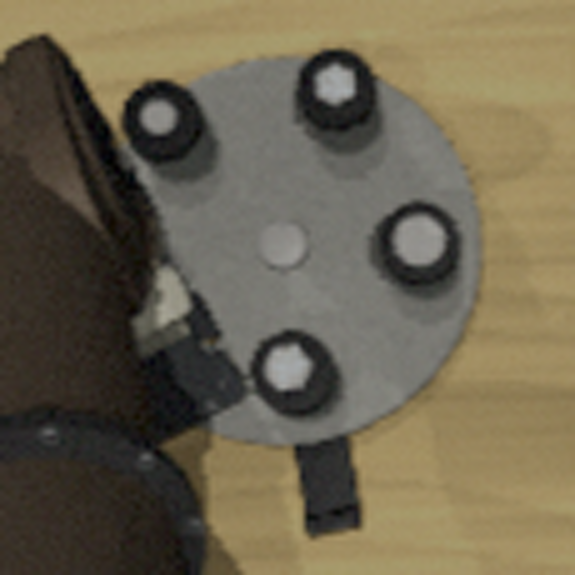

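The picture is unchanged: bolt jar at (295,373) in the crop, directly over the line of the tongue. The grip holds at 47.5 mm, so I hand in.

```bash
python3 -c "
from plant import r
print(r.hand_in())"
```

```text
the job is handed in; nothing more can be done
None
```

The bolt jar is now at the front, in line with the tongue, and the arm is still holding the carousel still. I gripped the neighbouring key jar and turned the carousel about 82° counter-clockwise with it. That leaves the bolt jar clear for your label. I handed in at 8.8 s with a 40 N squeeze.

**Alignment:** The top camera put the bolt jar at 189.05° and the tongue at 188.7°, and the side camera put the jar at about 188.6°. That is within roughly half a degree, or under 1 mm at the jar. A rough check with the wrist camera put the tongue up to about 1° further round (nearer 189.6°). I took that as calibration error and did not correct for it.

**Hold:** The finger opening was steady at 47.5 mm on the 48 mm jar. The force on the wrist was about 8 N, and the arm was at rest. The top picture did not change after I tightened the grip.

The arm did not go near the wrench, the can or the bin, but I did not measure their positions again at the end.

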